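# Fit the dividers in the parts bin

### The arm

A 6-joint arm with a two-finger parallel gripper is mounted at the origin on the work surface. World frame = base frame: x ahead of the robot, y to its left, z up, the work surface at z = 0. Lengths are in m, angles in rad, forces in N, time in s.
With the tool pointing down it reaches from about 0.375 to 0.9 m from the base axis. Payload 3.1 kg.
Tool frame: the origin (TCP) lies midway between the tips of the shut fingers; the grasp point (between the pads) lies 19 mm behind it (manip.pinch_z is the distance from the TCP to the grasp point, in m); z points along the fingers, y is the line along which they close (so a half turn about z gives the same grasp; the last joint's range is limited). The gripper opens to 85 mm and grips with 20 to 120 N. Pads are 22 mm wide; open, the fingers measure 114 mm over their backs; the gripper's body (76 mm by 85 mm) begins 54 mm behind the grasp point. The pads swing forward as they close: fully open they stand 13 mm farther back than shut.
Start: joints at [-1.365, 0.527, 1.433, -0, 1.181, -0.178], TCP at [0.234, -0.579, 0.231] pointing down, gripper open.
Joint ranges: [-3.08, 3.08], [-0.75, 2.2], [0.22, 2.44], [-1.43, 4.57], [0, 2.65], [-2.85, 2.85]. Speed limits (rad/s): [2.79, 2.79, 3.14, 3.14, 3.14, 3.14].

### API

Orientations are given as a unit quaternion [x, y, z, w].
In Python, from station import manip, viewer, ticket gives the robot as it stands.
- The arm moves only by the shell command python3 -m creep 'ROWS' [FORCE]. ROWS is JSON, a list of rows, each an object with "slide": the shift along the tool's x, y, z in cm, a list of three; "angular": the turn, a rotation vector about the tool's x, y, z in rad, a list of three; "claw": the opening, from -1 (shut) to 1 (fully open). A call has 1 to 10 rows; each row shifts and turns the commanded pose from where the row before left it, along the tool's axes as they then stand; what a row does not reach is not made up. A row lasts 1/12 s, in which the tool goes at most 41.7 mm and 7.16 degrees, less where a joint would pass 70% of its speed; a pose out of reach is approached as far as the arm can. A call with a gripper value outside its range is refused whole. The fingers move at their own pace and stop on an object; FORCE is the grip in N (left out, the last holds). Time passes only in rows, so rows that do not move let the fingers close. It gives the time, the measured TCP pose, the force, the opening and the grip force at its end, in the units of the state.
- manip.sense(): the state, without advancing time (a new reading comes with each control period).
- viewer.snapshot(name): name is "side" or "top"; returns the picture (384x512x3 uint8, blue, green, red); there is no depth.
- viewer.calibration(name): a dict with "fov_y" (degrees; the focal length in pixels is half the picture's height over the tangent of half this angle, whatever the lens; pixels are square), "cx", "cy" (the principal point, pixels), "k1" (the pictures are not rectified: a ray, as slopes to the right and down, at radius r is drawn at 1 + k1 r^2 times it, then the intrinsics apply), "T" (4x4, takes a point from camera to world coordinates). Camera axes: x right, y up, looking along -z (the intrinsics and any distortion apply to the point x, -y, -z); pixel columns grow to the right and rows downward; lengths in m; the calibration is good to about 2 mm. A picture is of the moment at which its call begins. calibration takes no time and is no camera call.
- ticket.sign_off(): hands the job in; it is judged then, once.
The state is a dict: "t": time; "q": joint angles; "qd": joint speeds; "tau": joint torques, N m; "tcp_pos": TCP position; "tool_rot": TCP orientation; "force": force on the tool from outside, world axes, zero at the start; "ft_torque": the same for the moment, N m; "finger_gap": opening from 0.0 (shut) to 1.0 (fully open); "gripper_force": force on a finger pad.
Only numpy, scipy, OpenCV 4.12 (cv2) and the standard library are available. Lean on these libraries where they do the work, as an engineer would, in place of code of your own. Each camera call takes 0.05 s, during which the arm holds its last target. There are 200 camera calls.

### The job

The parts bin on the bench still needs its two dividers, which are leaning in the dark stand. Stand the taller divider on edge in the rear grooves of the bin, between its high side walls, and the lower divider in the front grooves, between its low side walls, each upright and fully down on the bin's floor. Lower them home rather than letting them drop, and leave the can, hammer and wrench where they are.

Things in the scene. Friction and masses are not known exactly. Their poses are not given: they have to be found in the camera images.
- tall_divider: the taller loose light grey plastic plate, 8 mm thick (its x), 122 wide (its y), 110 tall (its z, towards the top edge), about 120 g; origin: middle of the bottom edge. Grip tab in the middle of the top edge: 12 mm thick, 60 wide, 22 deep. Front and back alike. Starts leaning in either bay of the stand, top towards the robot, 35 degrees from vertical
- low_divider: the lower loose light grey plastic plate, 8 mm thick (its x), 122 wide (its y), 75 tall (its z, towards the top edge), about 80 g; origin: middle of the bottom edge. Grip tab in the middle of the top edge: 12 mm thick, 60 wide, 22 deep. Front and back alike. Starts leaning in either bay of the stand, top towards the robot, 35 degrees from vertical
- bin: blue open parts bin fixed to the bench, 220 mm long (its x, + to the rear), 142 wide (its y); origin under its centre. Walls and floor 4 mm thick. Rear half: side and rear walls 104 mm high; front half: side walls 70, front wall 40. Inside width 134. Rib pairs on the side walls form facing upright grooves at x = +40 (rear) and -40 (front), one divider edge in each
- groove_rear (a point): point on the bin's inner floor (4 mm above the bench), midway between the two facing rear grooves, axes as the bin's. The ribs stand 15 mm out from the side walls and 101 mm above the bench; the groove is 13 mm wide, flaring to about 25 at the top 10 mm; a divider in it has 6 mm of play to each side wall
- groove_front (a point): point on the bin's inner floor (4 mm above the bench), midway between the two facing front grooves, axes as the bin's. The ribs stand 15 mm out from the side walls and 67 mm above the bench; the groove is 13 mm wide, flaring to about 25 at the top 10 mm; a divider in it has 6 mm of play to each side wall
- stand: dark steel stand fixed to the bench, base 120 (its x) x 310 (its y) mm, origin under its centre. Two bays at y = -82.5 and +82.5: a divider's bottom edge rests on a ledge (x = +30, z = 45) behind a 10 mm lip, its back on two prongs reaching 66 mm up the plate, 50 mm either side of the bay's middle, with 84 mm free between them. Dividers lean to -x
- grease_can: closed grey can, 76 mm across, 100 mm high, loose; not to be disturbed. Origin under its centre
- hammer: loose hammer lying on the bench, not to be disturbed; its handle points to its -x, origin near its middle
- wrench: loose steel wrench lying on the bench, not to be disturbed; lies along its x, origin near its middle
There are look-alikes about, which are no part of the job. What is shaped like the tall_divider but blue or yellow is not meant.

How it is judged:
At the end, for the whole second after the job is handed in: The tall divider stands in the bin's rear grooves and the low divider in the front grooves: bottom-edge middle within 6 mm of the groove point along the bin, 9 mm across it and 5 mm in height; upright within 0.12 rad, square to the bin within 0.15 rad, slower than 0.02 m/s and off the stand (x of tall_divider in the frame of groove_rear between -0.006 and 0.006 m and y of tall_divider in the frame of groove_rear between -0.009 and 0.009 m and z of tall_divider in the frame of groove_rear between -0.005 and 0.005 m and angle between each of tall_divider, low_divider's own z axis and vertical below 0.12 rad and angle between the x axis of tall_divider and the x axis of groove_rear, either way round below 0.15 rad and linear speed of each of tall_divider, low_divider below 0.02 m/s and contact force between each of tall_divider, low_divider and stand below 0.01 N and x of low_divider in the frame of groove_front between -0.006 and 0.006 m and y of low_divider in the frame of groove_front between -0.009 and 0.009 m and z of low_divider in the frame of groove_front between -0.005 and 0.005 m and angle between the x axis of low_divider and the x axis of groove_front, either way round below 0.15 rad); the robot touches nothing.
It fails at once if the grease can is moved by more than 30 mm (distance of grease_can from where it was at the start of the episode above 0.03 m).
It fails at once if the hammer is moved by more than 30 mm (distance of hammer from where it was at the start of the episode above 0.03 m).
It fails at once if the wrench is moved by more than 30 mm (distance of wrench from where it was at the start of the episode above 0.03 m).
It fails at once if the tall divider drops: it moves faster than 0.6 m/s while the fingers do not touch it (linear speed of tall_divider above 0.6 m/s and contact force between the fingers and tall_divider below 0.02 N).
It fails at once if the low divider drops: it moves faster than 0.6 m/s while the fingers do not touch it (linear speed of low_divider above 0.6 m/s and contact force between the fingers and low_divider below 0.02 N).
It also fails if it takes over 64 s, if anything falls off the work surface, if the arm or the gripper's body presses on something with over 40 N, if the wrist force passes 120 N, or if a joint passes its speed limit or range.

## Working session

There is one attempt and no reset: what is moved stays moved. The work goes in short steps, Python scripts to look and compute and a shell command to move; the robot and the scene stay as the last step left them, time stands still between calls to the robot, and variables do not carry over. Pictures are saved under pics/ and viewed, at most 12 in all, crops included, and the job is handed in when it is done.

```bash
ls; mkdir -p pics
python3 - <<'E'
from station import manip, viewer
import cv2
print(manip.sense(), manip.pinch_z)
for n in ("side","top"):
    cv2.imwrite(f"pics/{n}0.png",viewer.snapshot(n)); print(viewer.calibration(n))
E
```

```text
pics
{'t': 0.0, 'q': array([-1.36549800e+00,  5.28461066e-01,  1.43390589e+00,  1.95810880e-05,
        1.18139172e+00, -1.78509282e-01]), 'qd': array([ 0.00026748,  0.00160215, -0.00011717, -0.00089057, -0.00076936,
       -0.00194413]), 'tau': array([ 6.56022858e-04, -4.42355704e+01, -1.78023881e+01, -9.38375479e-05,
        8.50665645e-03, -5.48486440e-06]), 'tcp_pos': array([ 0.23391259, -0.57880676,  0.23033561]), 'tool_rot': array([ 9.81643040e-01,  1.90724328e-01, -5.45321563e-06, -1.08303260e-03]), 'force': array([-0.38553647, -0.19397252,  0.53782828]), 'ft_torque': array([-0.01867279,  0.02619926, -0.04378666]), 'gripper_force': 0.0, 'finger_gap': 1.003231689915672} 0.0187
{'fov_y': 56.91344913912416, 'cx': 251.49024588707832, 'cy': 194.52943761389935, 'k1': 0.019730887112683452, 'T': array([[-0.73017079,  0.46248651, -0.50294815, -0.11578553],
       [-0.68319464, -0.50472465,  0.5277292 ,  0.64590282],
       [-0.0097827 ,  0.72894393,  0.6845035 ,  0.92139757],
       [ 0.        ,  0.        ,  0.        ,  1.        ]])}
{'fov_y': 42.47079127083928, 'cx': 250.1545912553363, 'cy': 192.73475576464878, 'k1': -0.06023922986490085, 'T': array([[ 0.00820236,  0.99421692, -0.10707676,  0.35748331],
       [-0.99984224,  0.00984126,  0.0147864 ,  0.02161143],
       [ 0.01575466,  0.10693859,  0.9941408 ,  1.65783228],
       [ 0.        ,  0.        ,  0.        ,  1.        ]])}
```

View pics/side0.png

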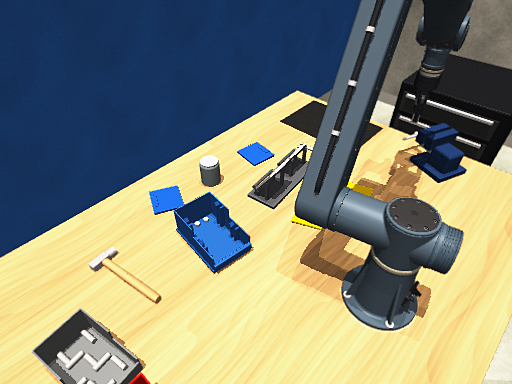

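View pics/top0.png

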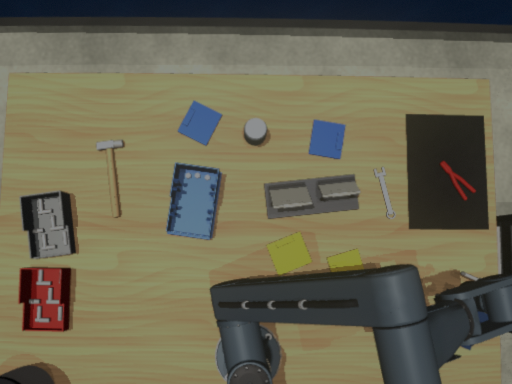

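Candidates for the dividers (top view): light grey plates in the stand at (291,197) and (338,189). Look-alikes: blue plates at (200,123) and (327,139), yellow plates at (289,253) and (346,262). By the description, only the stand's two are meant. The bin is at (194,202), the hammer at (112,180), the can at (255,130) and the wrench at (384,192). I'll check the choice and the bin in a close crop.

Run:
```python
import cv2,numpy as np
t=cv2.imread("pics/top0.png");s=cv2.imread("pics/side0.png")
a=cv2.resize(t[155:250,160:365],None,fx=3.9,fy=3.9,interpolation=cv2.INTER_CUBIC)
b=cv2.resize(s[140:275,165:325],None,fx=1.7,fy=1.7,interpolation=cv2.INTER_CUBIC)
c=np.zeros((a.shape[0]+b.shape[0],800,3),np.uint8);c[:a.shape[0],:a.shape[1]]=a[:, :800];c[a.shape[0]:,:b.shape[1]]=b
b2=cv2.resize(s[140:215,240:325],None,fx=3,fy=3,interpolation=cv2.INTER_CUBIC);c[a.shape[0]:a.shape[0]+b2.shape[0],300:300+b2.shape[1]]=b2[:229]
print(c.shape);cv2.imwrite("pics/crop0.png",c)
```

```text
(600, 800, 3)
```

View pics/crop0.png

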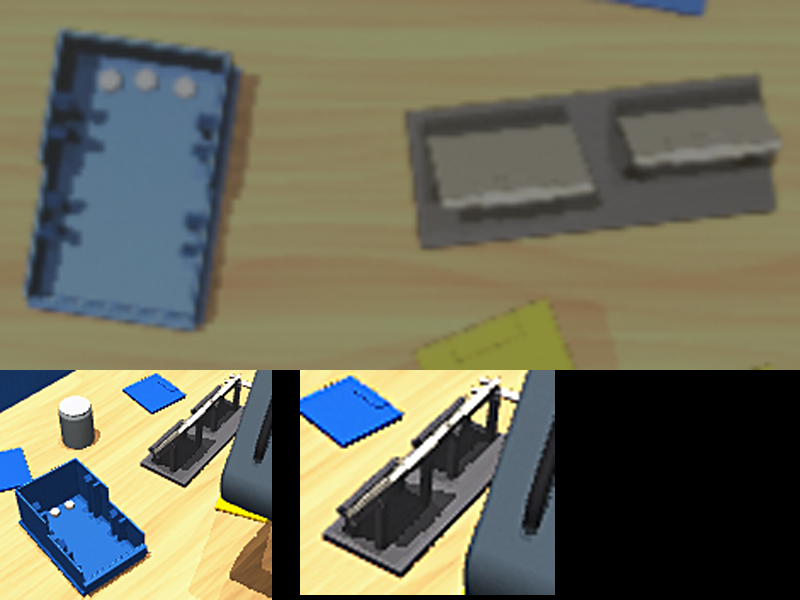

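The crop shows the left bay plate (crop 430–595 × 120–205) projecting deeper than the right one (615–780 × 100–165). So the tall divider is in the left (+y) bay and the low one in the right bay, both light grey. The bin's high walls and three loose white bits are at the rear (up, +x). Next I'll measure.

```bash
cat > h.py <<'E'
import cv2,numpy as np
from station import manip, viewer
def ray(n,px):
    c=viewer.calibration(n);f=192/np.tan(np.radians(c["fov_y"]/2))
    K=np.array([[f,0,c["cx"]],[0,f,c["cy"]],[0,0,1.]])
    u=cv2.undistortPoints(np.array(px,float).reshape(-1,1,2),K,np.array([c["k1"],0,0,0])).reshape(-1,2)
    d=np.c_[u[:,0],-u[:,1],-np.ones(len(u))]@c["T"][:3,:3].T
    return c["T"][:3,3],d
def onz(n,px,z):
    o,d=ray(n,px);z=np.broadcast_to(z,len(d));return o+d*((z-o[2])/d[:,2])[:,None]
def proj(n,P):
    c=viewer.calibration(n);f=192/np.tan(np.radians(c["fov_y"]/2))
    q=(np.asarray(P)-c["T"][:3,3])@c["T"][:3,:3];u=np.c_[q[:,0],-q[:,1]]/-q[:,2:]
    u=u*(1+c["k1"]*(u**2).sum(1,keepdims=True));return u*f+[c["cx"],c["cy"]]
E
python3 - <<'E'
from h import *
t=cv2.imread("pics/top0.png");h=cv2.cvtColor(t,cv2.COLOR_BGR2HSV)
def polys(m,roi,eps,name,lo=150):
    x0,y0,x1,y1=roi;k=np.zeros_like(m);k[y0:y1,x0:x1]=m[y0:y1,x0:x1]
    for c in cv2.findContours(k,0,2)[0]:
        if cv2.contourArea(c)>lo:
            hu=cv2.convexHull(c);p=cv2.approxPolyDP(hu,eps,True).reshape(-1,2)
            print(name,cv2.contourArea(c),p.tolist(),np.round(cv2.minAreaRect(hu)[0],1),np.round(cv2.minAreaRect(hu)[1],1),round(cv2.minAreaRect(hu)[2],1))
for p in [(175,200),(195,200),(290,200),(340,190),(311,210),(290,206),(280,215),(240,200)]: print(p,t[p[1],p[0]],h[p[1],p[0]])
polys(cv2.inRange(h,(95,90,20),(125,255,255)),(155,155,230,250),3,"bin")
g=cv2.inRange(h,(0,0,0),(179,75,255))
polys(g,(255,165,365,225),3,"stand")
l=cv2.inRange(t,(90,100,100),(255,255,255))&cv2.inRange(h,(0,0,0),(179,75,255))
polys(l,(255,165,365,225),2,"plates",80)
E
```

```text
(175, 200) [81 60 47] [109 107  81]
(195, 200) [144 120  91] [104  94 144]
(290, 200) [ 97 107 109] [ 25  28 109]
(340, 190) [ 95 104 107] [ 23  29 107]
(311, 210) [83 85 87] [15 12 87]
(290, 206) [129 134 135] [ 25  11 135]
(280, 215) [86 88 90] [15 11 90]
(240, 200) [ 98 138 140] [ 29  77 140]
bin 2536.5 [[180, 169], [218, 171], [208, 238], [168, 233], [172, 184]] [192.4 202.7] [45.2 68.2] 5.7
stand 3231.0 [[364, 177], [359, 208], [268, 218], [265, 183], [352, 173]] [315.3 195.3] [ 36.4 100.9] 83.7
plates 596.0 [[311, 202], [273, 207], [270, 191], [305, 188]] [290.6 197.5] [17.8 39.5] 83.7
plates 398.5 [[360, 192], [323, 196], [320, 186], [354, 182]] [340.1 189.3] [12.1 39.4] 83.7
plates 136.5 [[325, 165], [255, 168], [255, 165]] [290. 167.] [ 4. 70.] 90.0
```

Run:
```python
from h import *
b=np.array([[62,32],[238,55],[25,305],[195,330]])/3.9+[160,155]
for zf in (.04,.07):
    P=onz("top",b,np.array([.104,.104,zf,zf]));print(np.round(P,4).tolist(),"w",np.linalg.norm(P[0]-P[1]),np.linalg.norm(P[2]-P[3]),"L",np.linalg.norm((P[0]-P[2])[:2]),np.linalg.norm((P[1]-P[3])[:2]))
    print("c",P.mean(0),np.degrees(np.arctan2(*(P[0]+P[1]-P[2]-P[3])[[1,0]])),np.degrees(np.arctan2(*(P[0]-P[1])[[1,0]])))
s=np.array([[405,112],[758,75],[778,212],[422,248]])/3.9+[160,155]
# stand front corners are base (z~.006), rear ones too?
for z in (0.,.008):
    P=onz("top",s,z);print("stand",np.round(P,4).tolist(),np.linalg.norm(P[0]-P[1]),np.linalg.norm(P[2]-P[3]),np.linalg.norm(P[0]-P[3]),np.linalg.norm(P[2]-P[1]),P.mean(0))
for nm,q,z in (("tall",[[440,207],[595,190]],.138),("low",[[625,172],[780,145]],.109)):
    P=onz("top",np.array(q)/3.9+[160,155],z);print(nm,np.round(P,4).tolist(),np.linalg.norm(P[0]-P[1]),P.mean(0),np.degrees(np.arctan2(*(P[0]-P[1])[[1,0]])))
# side image ROI enlarged
i=cv2.imread("pics/side0.png")
a=cv2.resize(i[185:275,165:260],(480,455),interpolation=cv2.INTER_CUBIC)
c=cv2.resize(i[140:212,242:306],(404,455),interpolation=cv2.INTER_CUBIC)[:, :320]
cv2.imwrite("pics/side_crop.png",np.hstack([a,c]))
```

```text
[[0.617, 0.2355, 0.104], [0.5995, 0.0917, 0.104], [0.3962, 0.2697, 0.04], [0.3768, 0.1272, 0.04]] w 0.144892456257149 0.14389420637515052 L 0.22340434556373023 0.2254930813155022
c [0.49735657 0.18103212 0.072     ] -8.932468921307937 83.0518908015843
[[0.617, 0.2355, 0.104], [0.5995, 0.0917, 0.104], [0.3955, 0.2651, 0.07], [0.3764, 0.1252, 0.07]] w 0.144892456257149 0.14122592843446047 L 0.22345777741689038 0.2255470965117695
c [0.4970876  0.17939247 0.087     ] -8.084323049252621 83.0518908015843
stand [[0.5672, -0.0491, 0.0], [0.603, -0.3579, 0.0], [0.4831, -0.3736, 0.0], [0.4493, -0.0644, 0.0]] 0.3108025383845154 0.3110675100681138 0.1188684601477903 0.12093446745572034 [ 0.52565455 -0.21124847  0.        ]
stand [[0.5662, -0.0488, 0.008], [0.6018, -0.356, 0.008], [0.4825, -0.3717, 0.008], [0.4489, -0.064, 0.008]] 0.3093027363036577 0.3095664293455677 0.11829485104921385 0.12035088867647264 [ 0.52484303 -0.21012478  0.008     ]
tall [[0.4742, -0.0714, 0.138], [0.4889, -0.1945, 0.138]] 0.12402405849823211 [ 0.48157122 -0.13292845  0.138     ] 96.78294221585146
low [[0.5063, -0.2231, 0.109], [0.5295, -0.3501, 0.109]] 0.12911214651965278 [ 0.51789521 -0.2866098   0.109     ] 100.38205438728768
```

View pics/side_crop.png

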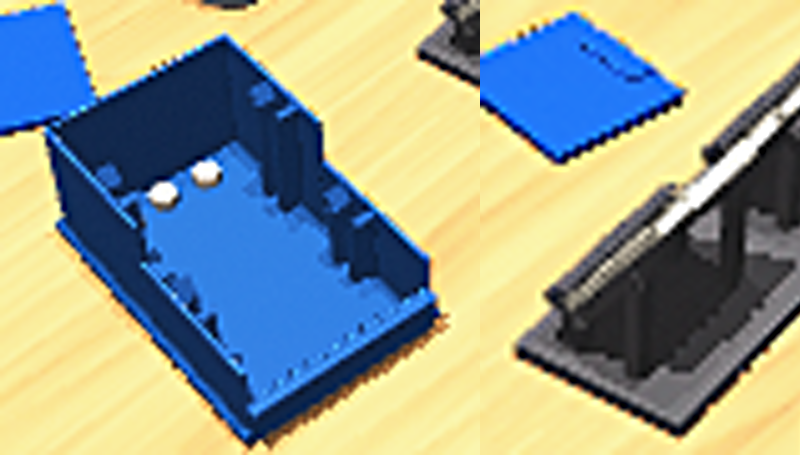

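The side crop shows the bin's rim corners at crop (48,130), (225,38) for the high rear wall and (430,262), (248,378) for the front ends of the low side walls. It also shows the tall plate's left end of the top edge at (567,300).

Run:
```python
from h import *
from scipy.optimize import least_squares
sp=np.array([[48,130],[225,38],[248,378],[430,262]])*[95/480,90/455]+[165,185]
tp=np.array([[62,32],[238,55],[25,305],[195,330]])/3.9+[160,155]
loc=np.array([[.11,.071],[.11,-.071],[-.11,.071],[-.11,-.071]]);z=np.array([.104,.104,.07,.07])
def fit(P,Q):
    f=lambda v:(Q@np.array([[np.cos(v[2]),-np.sin(v[2])],[np.sin(v[2]),np.cos(v[2])]]).T+v[:2]-P[:,:2]).ravel()
    r=least_squares(f,[.5,.1,-.1]);return r.x,np.round(r.fun*1e3,1)
for n,p in (("side",sp),("top",tp)):
    P=onz(n,p,z); v,r=fit(P,loc); print(n,v[:2],np.degrees(v[2]),r)
# bin corners triangulated by two views, for a z check
for a,b in zip(sp,tp):
    o1,d1=ray("side",[a]);o2,d2=ray("top",[b]);s=np.linalg.lstsq(np.c_[d1[0],-d2[0]],o2-o1,rcond=None)[0]
    x=o1+d1[0]*s[0];y=o2+d2[0]*s[1];print(np.round((x+y)/2,4),np.round(np.linalg.norm(x-y)*1e3,1))
# stand
s=np.array([[405,112],[758,75],[778,212],[422,248]])/3.9+[160,155]
v,r=fit(onz("top",s,.006),np.array([[.06,.155],[.06,-.155],[-.06,-.155],[-.06,.155]]));print("stand",v[:2],np.degrees(v[2]),r)
R=lambda a:np.array([[np.cos(a),-np.sin(a)],[np.sin(a),np.cos(a)]])
for H,y in ((.11,.0825),(.075,-.0825)):
    print("expected top edge mid",R(v[2])@[.03-H*np.sin(.611),y]+v[:2],.045+H*np.cos(.611))
tr=onz("side",np.array([[567-480,300]])*[64/404,72/455]+[242,140],.138);print("tall left end",tr)
```

```text
side [0.49835014 0.18615805] -7.655090096737404 [ 1.2  3.   1.2 -3.6 -0.8  3.1 -1.6 -2.5]
top [0.4970876  0.17939247] -7.870896506462281 [-1.2 -0.9 -3.1  2.3  2.3 -0.4  2.  -1.1]
[0.6181 0.2366 0.1005] 1.6
[0.6039 0.0948 0.0924] 7.3
[0.3972 0.2668 0.0706] 4.9
[0.3798 0.1283 0.0669] 8.9
stand [ 0.52504591 -0.21040571] 6.560873430949715 [ 0.5 -0.7  0.2 -1.1  0.5  0.9 -1.2  0.8]
expected top edge mid [ 0.48273082 -0.1322286 ] 0.13509822147225703
expected top edge mid [ 0.52153106 -0.29385381] 0.10643060554926616
tall left end [[0.47262626 0.00751833 0.138     ]]
```

```bash
cat >> h.py <<'E'
def Rz(a): return np.array([[np.cos(a),-np.sin(a),0],[np.sin(a),np.cos(a),0],[0,0,1]])
BIN=([.4975,.182,0],np.radians(-7.8)); ST=([.525,-.2104,0],np.radians(6.56))
def w(F,P): return np.asarray(P)@Rz(F[1]).T+F[0]
E
python3 - <<'E'
from h import *
pts=[(w(BIN,[[.11,.071,.104],[.11,-.071,.104],[-.11,.071,.07],[-.11,-.071,.07],[-.11,.071,0],[-.11,-.071,0],[.11,.071,0],[.04,.06,.101],[.04,-.06,.101],[-.04,.06,.067],[-.04,-.06,.067]]),(0,0,255))]
pts.append((w(ST,[[.06,.155,0],[.06,-.155,0],[-.06,-.155,0],[-.06,.155,0]]),(0,255,0)))
s,c=np.sin(.611),np.cos(.611)
for H,y in ((.11,.0825),(.075,-.0825)):
    pts.append((w(ST,[[.03-H*s,y+.061,.045+H*c],[.03-H*s,y-.061,.045+H*c],[.03,y+.061,.045],[.03,y-.061,.045]]),(255,0,255)))
out=[]
for n,(x0,y0,x1,y1),k in (("top",(160,155,365,245),3.9),("side",(165,135,330,280),1.55)):
    i=cv2.imread(f"pics/{n}0.png");k=int(k) if n=="top" else 2
    a=cv2.resize(i[y0:y1,x0:x1],None,fx=k,fy=k,interpolation=cv2.INTER_CUBIC)
    for P,col in pts:
        for u in proj(n,P): cv2.circle(a,(int(round((u[0]+.5-x0)*k)),int(round((u[1]+.5-y0)*k))),2,col,-1)
    out.append(a)
W=max(a.shape[1] for a in out);cv2.imwrite("pics/ov.png",np.vstack([np.pad(a,((0,0),(0,W-a.shape[1]),(0,0))) for a in out]))
E
```

```text
(no output)
```

View pics/ov.png

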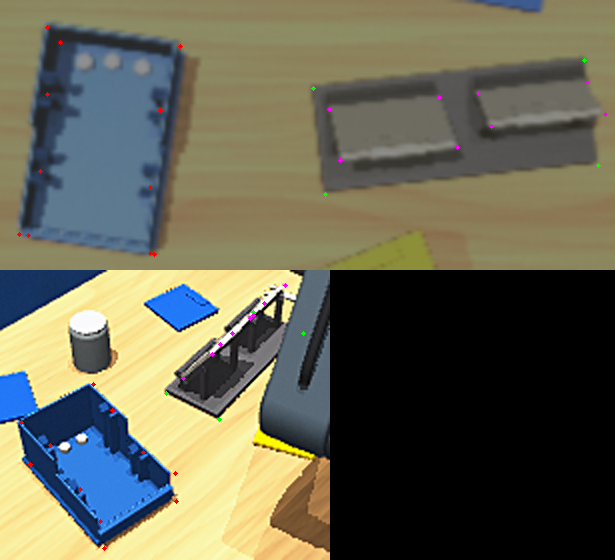

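```bash
cat >> h.py <<'E'
from scipy.spatial.transform import Rotation as Ro
BIN=([.4975,.181,0],np.radians(-7.8))
def lean(F,th):  # tool rotation gripping a plate leaning th to -x of frame F, pointing down the plate
    s,c=np.sin(th),np.cos(th);return Ro.from_matrix(Rz(F[1])@np.array([[0,1,0],[c,0,s],[s,0,-c]]).T)
def stand_tcp(H,y,up):  # TCP, 'up' m above the grasp on the tab, along the plate
    s,c=np.sin(np.radians(35)),np.cos(np.radians(35));h=H-.0297+up
    return w(ST,[[.03-h*s,y,.045+h*c]])[0]
def plan(p,R,N,frm=None):
    st=manip.sense();R0=Ro.from_quat(st["tool_rot"]);p0=st["tcp_pos"]
    if frm: p0,R0=frm
    wv=(R0.inv()*R).as_rotvec()/N
    M=sum((R0*Ro.from_rotvec(wv*(k+.5))).as_matrix() for k in range(N))
    s=np.linalg.solve(M,np.asarray(p)-p0)
    print("N",N,"slide cm",np.round(s*100,2).tolist(),"ang",np.round(wv,4).tolist(),"deg/row",round(np.degrees(np.linalg.norm(wv)),2))
    q=p0.copy();zs=[]
    for k in range(N): q=q+(R0*Ro.from_rotvec(wv*(k+.5))).as_matrix()@s;zs.append(np.round(q,2).tolist())
    print(zs[::4])
def err(p,R):
    st=manip.sense();R0=Ro.from_quat(st["tool_rot"])
    print("err tool cm",np.round(R0.inv().apply(p-st["tcp_pos"])*100,2),"ang",np.round((R0.inv()*R).as_rotvec(),3),"q",np.round(st["q"],2),"t",round(st["t"],2),"gap",round(st["finger_gap"],3),"gf",round(st["gripper_force"],1),"F",np.round(st["force"],1))
E
python3 - <<'E'
from h import *
R=lean(ST,np.radians(35));p=stand_tcp(.11,.0825,.09);print(p,stand_tcp(.11,.0825,0))
for N in (16,20):plan(p,R,N)
E
```

```text
[ 0.44833795 -0.13617216  0.18450159] [ 0.49962185 -0.13027469  0.11077791]
N 16 slide cm [3.23, -0.43, 0.41] ang [-0.0327, 0.0247, -0.0787] deg/row 5.08
[[0.26, -0.56, 0.23], [0.36, -0.47, 0.22], [0.42, -0.36, 0.21], [0.45, -0.23, 0.2]]
N 20 slide cm [2.58, -0.34, 0.33] ang [-0.0261, 0.0198, -0.0629] deg/row 4.07
[[0.26, -0.57, 0.23], [0.34, -0.5, 0.22], [0.4, -0.41, 0.21], [0.44, -0.32, 0.21], [0.45, -0.21, 0.2]]
```

```bash
python3 -m creep '[{"slide":[2.58,-0.34,0.33],"angular":[-0.0261,0.0198,-0.0629],"claw":0},{"slide":[2.58,-0.34,0.33],"angular":[-0.0261,0.0198,-0.0629],"claw":0},{"slide":[2.58,-0.34,0.33],"angular":[-0.0261,0.0198,-0.0629],"claw":0},{"slide":[2.58,-0.34,0.33],"angular":[-0.0261,0.0198,-0.0629],"claw":0},{"slide":[2.58,-0.34,0.33],"angular":[-0.0261,0.0198,-0.0629],"claw":0},{"slide":[2.58,-0.34,0.33],"angular":[-0.0261,0.0198,-0.0629],"claw":0},{"slide":[2.58,-0.34,0.33],"angular":[-0.0261,0.0198,-0.0629],"claw":0},{"slide":[2.58,-0.34,0.33],"angular":[-0.0261,0.0198,-0.0629],"claw":0},{"slide":[2.58,-0.34,0.33],"angular":[-0.0261,0.0198,-0.0629],"claw":0},{"slide":[2.58,-0.34,0.33],"angular":[-0.0261,0.0198,-0.0629],"claw":0}]'
python3 -m creep '[{"slide":[2.58,-0.34,0.33],"angular":[-0.0261,0.0198,-0.0629],"claw":0},{"slide":[2.58,-0.34,0.33],"angular":[-0.0261,0.0198,-0.0629],"claw":0},{"slide":[2.58,-0.34,0.33],"angular":[-0.0261,0.0198,-0.0629],"claw":0},{"slide":[2.58,-0.34,0.33],"angular":[-0.0261,0.0198,-0.0629],"claw":0},{"slide":[2.58,-0.34,0.33],"angular":[-0.0261,0.0198,-0.0629],"claw":0},{"slide":[2.58,-0.34,0.33],"angular":[-0.0261,0.0198,-0.0629],"claw":0},{"slide":[2.58,-0.34,0.33],"angular":[-0.0261,0.0198,-0.0629],"claw":0},{"slide":[2.58,-0.34,0.33],"angular":[-0.0261,0.0198,-0.0629],"claw":0},{"slide":[2.58,-0.34,0.33],"angular":[-0.0261,0.0198,-0.0629],"claw":0},{"slide":[2.58,-0.34,0.33],"angular":[-0.0261,0.0198,-0.0629],"claw":0}]'
python3 -c "
from h import *
err(stand_tcp(.11,.0825,.09),lean(ST,np.radians(35)))"
```

```text
t: 0.93
tcp_pos: [0.4166, -0.396, 0.2103]
tool_rot: [0.861, 0.483, 0.12, 0.107]
force: [-0.4, -0.5, -0.2]
finger_gap: 0.5
gripper_force: 0.0
t: 1.77
tcp_pos: [0.4618, -0.1442, 0.1854]
tool_rot: [0.635, 0.712, 0.224, 0.201]
force: [0.8, 0.1, -0.6]
finger_gap: 0.5
gripper_force: 0.0
err tool cm [ 0.95 -1.07 -0.64] ang [0.    0.001 0.   ] q [-0.85  0.37  2.23  1.28  0.51 -2.1 ] t 1.77 gap 0.5 gf 0.0 F [ 0.8  0.1 -0.6]
```

```bash
python3 -m creep '[{"slide":[0.3,-0.5,0],"angular":[0,0,0],"claw":0},{"slide":[0,0,0],"angular":[0,0,0],"claw":0}]' | head -2
python3 -c "
from h import *
err(stand_tcp(.11,.0825,.09),lean(ST,np.radians(35)))
s,t=viewer.snapshot('side'),viewer.snapshot('top')
cv2.imwrite('pics/pre.png',np.vstack([cv2.resize(t[150:250,240:380],(700,500),interpolation=2)[:300],cv2.resize(s[110:215,230:370],(700,525),interpolation=2)[:300]]))"
```

```text
t: 1.93
tcp_pos: [0.456, -0.1406, 0.1815]
err tool cm [ 0.53 -0.41 -0.65] ang [-0.004 -0.002 -0.004] q [-0.85  0.37  2.25  1.3   0.51 -2.14] t 1.93 gap 0.499 gf 0.0 F [-0.2  0.   0.6]
```

View pics/pre.png

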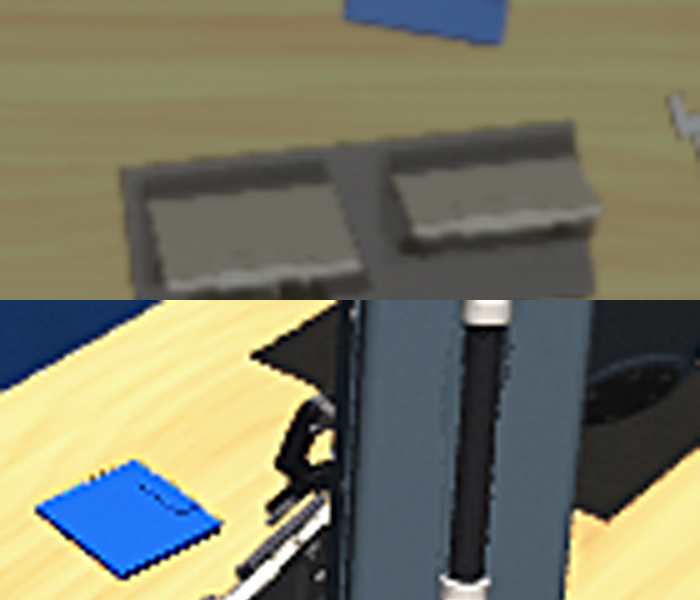

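Top crop: both plates are undisturbed, with the tall one's tab edge at crop (160–360, 275). Side crop: a finger is seen at (310,440), lined up just above the tall plate's top edge. Moving in along the plate.

```bash
python3 -m creep '[{"slide":[0.13,-0.1,0.5],"angular":[0,0,0],"claw":0},{"slide":[0.13,-0.1,0.8],"angular":[0,0,0],"claw":0},{"slide":[0.13,-0.1,1.2],"angular":[0,0,0],"claw":0},{"slide":[0.13,-0.1,1.2],"angular":[0,0,0],"claw":0},{"slide":[0,0,1.2],"angular":[0,0,0],"claw":0},{"slide":[0,0,1.2],"angular":[0,0,0],"claw":0},{"slide":[0,0,0.9],"angular":[0,0,0],"claw":0},{"slide":[0,0,0.6],"angular":[0,0,0],"claw":0},{"slide":[0,0,0.4],"angular":[0,0,0],"claw":0},{"slide":[0,0,0.3],"angular":[0,0,0],"claw":0}]' | head -5
python3 -c "
from h import *
err(stand_tcp(.11,.0825,0),lean(ST,np.radians(35)))"
```

```text
t: 2.87
tcp_pos: [0.502, -0.1341, 0.1121]
tool_rot: [0.636, 0.711, 0.224, 0.201]
force: [0.5, 0.1, 0.6]
finger_gap: 0.501
err tool cm [ 0.41 -0.24 -0.  ] ang [-0.     0.003 -0.003] q [-0.74  0.59  2.21  1.77  0.45 -2.54] t 2.87 gap 0.501 gf 0.0 F [0.5 0.1 0.6]
```

```bash
python3 -m creep '[{"slide":[0.4,-0.2,0],"angular":[0,0,0],"claw":0},{"slide":[0,0,0],"angular":[0,0,0],"claw":-1},{"slide":[0,0,0],"angular":[0,0,0],"claw":-1},{"slide":[0,0,0],"angular":[0,0,0],"claw":-1},{"slide":[0,0,0],"angular":[0,0,0],"claw":-1},{"slide":[0,0,0],"angular":[0,0,0],"claw":-1},{"slide":[0,0,0],"angular":[0,0,0],"claw":-1}]' 50
python3 -c "
from h import *
err(stand_tcp(.11,.0825,0),lean(ST,np.radians(35)))"
```

```text
t: 3.45
tcp_pos: [0.5003, -0.1295, 0.1123]
tool_rot: [0.635, 0.711, 0.225, 0.202]
force: [2.0, 1.1, 5.5]
finger_gap: 0.129
gripper_force: 49.1
err tool cm [-0.07 -0.15  0.08] ang [ 0.003  0.002 -0.002] q [-0.73  0.59  2.23  1.8   0.46 -2.57] t 3.45 gap 0.129 gf 49.1 F [2.  1.1 5.5]
```

```bash
python3 -m creep '[{"slide":[0,0,-0.4],"angular":[0,0,0],"claw":-1},{"slide":[0,0,-0.8],"angular":[0,0,0],"claw":-1},{"slide":[0,0,-1.3],"angular":[0,0,0],"claw":-1},{"slide":[0,0,-1.7],"angular":[0,0,0],"claw":-1},{"slide":[0,0,-1.7],"angular":[0,0,0],"claw":-1},{"slide":[0,0,-1.7],"angular":[0,0,0],"claw":-1},{"slide":[0,0,-1.4],"angular":[0,0,0],"claw":-1},{"slide":[0,0,-1],"angular":[0,0,0],"claw":-1},{"slide":[0,0,0],"angular":[0,0,0],"claw":-1}]'
python3 -c "
from h import *
err(stand_tcp(.11,.0825,.1),lean(ST,np.radians(35)))
p=w(BIN,[[.04,0,.26]])[0];print(p)
plan(p,lean(BIN,0),20)"
```

```text
t: 4.2
tcp_pos: [0.4408, -0.136, 0.1938]
tool_rot: [0.636, 0.711, 0.222, 0.201]
force: [0.5, -0.1, -2.1]
finger_gap: 0.133
gripper_force: 48.8
err tool cm [-0.1   0.08  0.19] ang [-0.002  0.005 -0.003] q [-0.88  0.32  2.27  1.26  0.52 -2.11] t 4.2 gap 0.133 gf 48.8 F [ 0.5 -0.1 -2.1]
[0.53712991 0.17557138 0.26      ]
N 20 slide cm [1.58, 0.54, -0.16] ang [0.0303, -0.0036, 0.0119] deg/row 1.88
[[0.44, -0.12, 0.2], [0.45, -0.06, 0.22], [0.47, 0.01, 0.23], [0.49, 0.07, 0.24], [0.52, 0.13, 0.25]]
```

```bash
python3 -m creep '[{"slide":[1.58,0.54,-0.16],"angular":[0.0303,-0.0036,0.0119],"claw":-1},{"slide":[1.58,0.54,-0.16],"angular":[0.0303,-0.0036,0.0119],"claw":-1},{"slide":[1.58,0.54,-0.16],"angular":[0.0303,-0.0036,0.0119],"claw":-1},{"slide":[1.58,0.54,-0.16],"angular":[0.0303,-0.0036,0.0119],"claw":-1},{"slide":[1.58,0.54,-0.16],"angular":[0.0303,-0.0036,0.0119],"claw":-1},{"slide":[1.58,0.54,-0.16],"angular":[0.0303,-0.0036,0.0119],"claw":-1},{"slide":[1.58,0.54,-0.16],"angular":[0.0303,-0.0036,0.0119],"claw":-1},{"slide":[1.58,0.54,-0.16],"angular":[0.0303,-0.0036,0.0119],"claw":-1},{"slide":[1.58,0.54,-0.16],"angular":[0.0303,-0.0036,0.0119],"claw":-1},{"slide":[1.58,0.54,-0.16],"angular":[0.0303,-0.0036,0.0119],"claw":-1}]' | head -2
python3 -m creep '[{"slide":[1.58,0.54,-0.16],"angular":[0.0303,-0.0036,0.0119],"claw":-1},{"slide":[1.58,0.54,-0.16],"angular":[0.0303,-0.0036,0.0119],"claw":-1},{"slide":[1.58,0.54,-0.16],"angular":[0.0303,-0.0036,0.0119],"claw":-1},{"slide":[1.58,0.54,-0.16],"angular":[0.0303,-0.0036,0.0119],"claw":-1},{"slide":[1.58,0.54,-0.16],"angular":[0.0303,-0.0036,0.0119],"claw":-1},{"slide":[1.58,0.54,-0.16],"angular":[0.0303,-0.0036,0.0119],"claw":-1},{"slide":[1.58,0.54,-0.16],"angular":[0.0303,-0.0036,0.0119],"claw":-1},{"slide":[1.58,0.54,-0.16],"angular":[0.0303,-0.0036,0.0119],"claw":-1},{"slide":[1.58,0.54,-0.16],"angular":[0.0303,-0.0036,0.0119],"claw":-1},{"slide":[1.58,0.54,-0.16],"angular":[0.0303,-0.0036,0.0119],"claw":-1}]' | head -2
python3 -m creep '[{"slide":[0,0,0],"angular":[0,0,0],"claw":-1},{"slide":[0,0,0],"angular":[0,0,0],"claw":-1}]'
python3 -c "
from h import *
err(w(BIN,[[.04,0,.26]])[0],lean(BIN,0))
s,t=viewer.snapshot('side'),viewer.snapshot('top')
cv2.imwrite('pics/over_s.png',s);cv2.imwrite('pics/over_t.png',t)
cv2.imwrite('pics/over.png',np.hstack([cv2.resize(s[110:260,160:260],(400,600),interpolation=2),cv2.resize(t[130:280,140:240],(400,600),interpolation=2)]))"
```

```text
t: 5.03
tcp_pos: [0.4706, 0.0171, 0.2309]
t: 5.87
tcp_pos: [0.53, 0.1714, 0.2586]
t: 6.03
tcp_pos: [0.5302, 0.1707, 0.2585]
tool_rot: [0.75, 0.662, 0.007, 0.003]
force: [-1.2, -0.1, -1.4]
finger_gap: 0.127
gripper_force: 49.2
err tool cm [ 0.57  0.63 -0.14] ang [ 0.013 -0.007  0.012] q [0.11 0.4  1.58 0.   1.14 0.23] t 6.03 gap 0.127 gf 49.2 F [-1.2 -0.1 -1.4]
```

View pics/over.png

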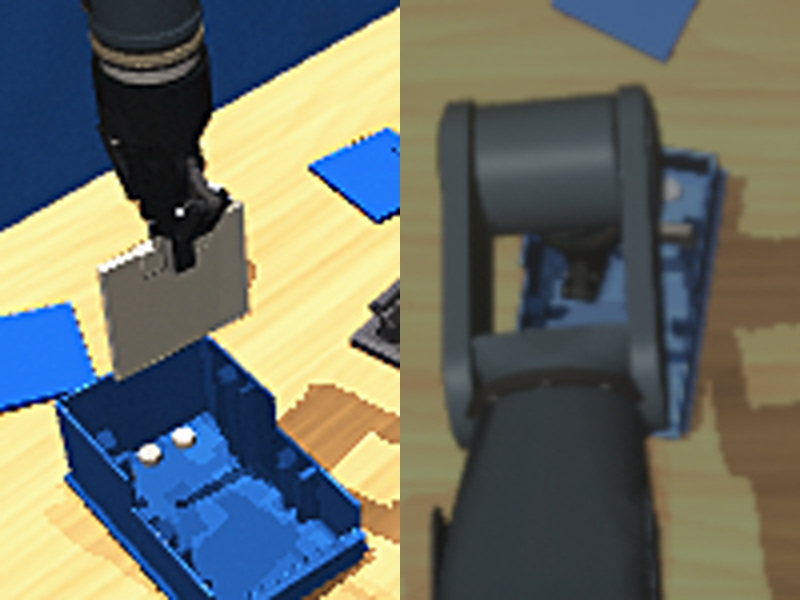

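Side crop: the plate is held upright above the rear half, with corners at crop (100,270), (243,203), (118,380), (247,315). Top crop: its right end is at (690,235). I'll check the plate's offset in the gripper from these.

Run:
```python
from h import *
st=manip.sense();R=Ro.from_quat(st["tool_rot"]).as_matrix();T=st["tcp_pos"]
# plate in tool frame: width along x, top edge at z=-.0297
L=np.array([[.061,0,-.0297],[-.061,0,-.0297],[.061,0,.0803],[-.061,0,.0803]])
W=L@R.T+T
m=np.array([[100,270],[243,203],[118,380],[247,315]])/4+[160,110]-.5
print("side meas-pred px",np.round(m-proj("side",W),1).tolist())
print("top right end pred",proj("top",W[1:2]),"meas",[212,188.2])
# intersect the side rays with the plate's mid plane (tool y=0) -> tool x,z
o,d=ray("side",m)
oo=(o-T)@R;dd=d@R
for yo in (0,-.004): print(np.round(oo+dd*((yo-oo[1])/dd[:,1])[:,None],4).tolist())
```

```text
side meas-pred px [[0.2, 0.7], [0.2, 1.2], [-0.0, 0.1], [-0.8, 1.4]]
top right end pred [[211.57651855 186.66580101]] meas [212, 188.2]
[[0.0607, 0.0, -0.0271], [-0.0613, 0.0, -0.0252], [0.0611, 0.0, 0.0806], [-0.0575, 0.0, 0.084]]
[[0.0627, -0.004, -0.0308], [-0.0587, -0.004, -0.0289], [0.063, -0.004, 0.0763], [-0.0548, -0.004, 0.0797]]
```

```bash
sed -i 's/^BIN=(\[.4975,.181,0\]/BIN=([.4975,.182,0]/' h.py
python3 -m creep '[{"slide":[0.3,0.3,0],"angular":[0.006,-0.003,0.006],"claw":-1},{"slide":[0.3,0.3,0.4],"angular":[0.006,-0.003,0.006],"claw":-1},{"slide":[0,0,0.8],"angular":[0,0,0],"claw":-1},{"slide":[0,0,1.2],"angular":[0,0,0],"claw":-1},{"slide":[0,0,1.2],"angular":[0,0,0],"claw":-1},{"slide":[0,0,1],"angular":[0,0,0],"claw":-1},{"slide":[0,0,0.8],"angular":[0,0,0],"claw":-1},{"slide":[0,0,0.6],"angular":[0,0,0],"claw":-1},{"slide":[0,0,0],"angular":[0,0,0],"claw":-1},{"slide":[0,0,0],"angular":[0,0,0],"claw":-1}]' |head -4
python3 -c "
from h import *
err(w(BIN,[[.04,0,.195]])[0],lean(BIN,0))
s,t=viewer.snapshot('side'),viewer.snapshot('top')
cv2.imwrite('pics/low_s.png',s);cv2.imwrite('pics/low_t.png',t)
cv2.imwrite('pics/low.png',np.hstack([cv2.resize(s[160:260,165:255],(540,600),interpolation=2),cv2.resize(t[155:245,200:239],(260,600),interpolation=2)]))"
```

```text
t: 6.97
tcp_pos: [0.5372, 0.1752, 0.1999]
tool_rot: [0.754, 0.657, 0.001, 0.001]
force: [-0.5, 0.5, -1.6]
err tool cm [ 0.14 -0.03  0.49] ang [ 0.003 -0.001 -0.002] q [0.12 0.49 1.62 0.   1.03 0.25] t 6.97 gap 0.126 gf 49.1 F [-0.5  0.5 -1.6]
```

View pics/low.png

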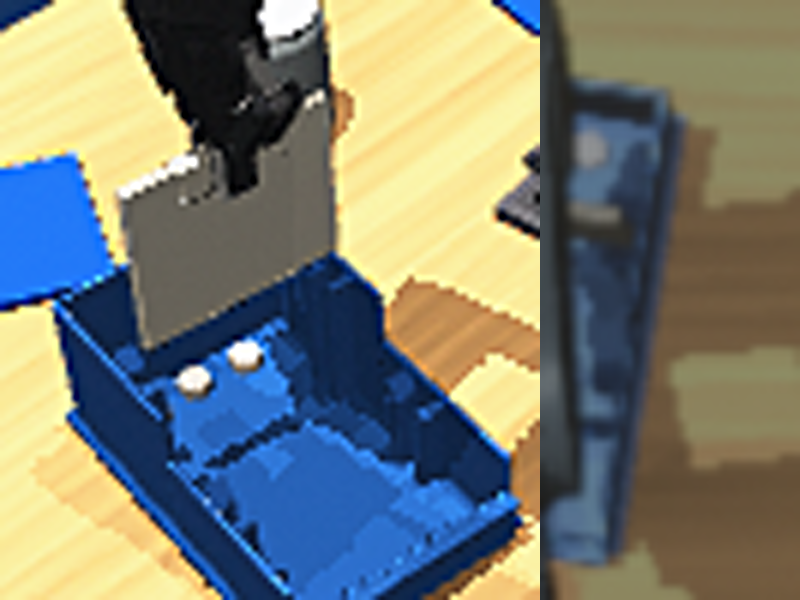

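The side crop shows the plate's bottom edge (145,345)–(335,255) just above and between the high walls. Top crop: its right end is at (625,225), just inside the right wall. Lowering in force-checked steps.

```bash
python3 -m creep '[{"slide":[0.1,0,0.3],"angular":[0,0,0],"claw":-1},{"slide":[0,0,0.5],"angular":[0,0,0],"claw":-1},{"slide":[0,0,0.5],"angular":[0,0,0],"claw":-1},{"slide":[0,0,0.5],"angular":[0,0,0],"claw":-1},{"slide":[0,0,0.5],"angular":[0,0,0],"claw":-1},{"slide":[0,0,0.5],"angular":[0,0,0],"claw":-1},{"slide":[0,0,0.5],"angular":[0,0,0],"claw":-1},{"slide":[0,0,0],"angular":[0,0,0],"claw":-1}]'
python3 -c "
from h import *
err(w(BIN,[[.04,0,.0843]])[0],lean(BIN,0))"
```

```text
t: 7.73
tcp_pos: [0.5391, 0.1761, 0.1666]
tool_rot: [0.754, 0.657, 0.003, 0.002]
force: [3.8, -0.2, -3.4]
finger_gap: 0.133
gripper_force: 49.5
err tool cm [ 0.   -0.25  8.23] ang [ 0.006 -0.002 -0.001] q [ 0.12  0.53  1.65 -0.    0.96  0.26] t 7.73 gap 0.133 gf 49.5 F [ 3.8 -0.2 -3.4]
```

```bash
python3 -m creep '[{"slide":[0,0.15,0.3],"angular":[0,0,0],"claw":-1},{"slide":[0,0.1,0.5],"angular":[0,0,0],"claw":-1},{"slide":[0,0,0.7],"angular":[0,0,0],"claw":-1},{"slide":[0,0,0.7],"angular":[0,0,0],"claw":-1},{"slide":[0,0,0.7],"angular":[0,0,0],"claw":-1},{"slide":[0,0,0.7],"angular":[0,0,0],"claw":-1},{"slide":[0,0,0.4],"angular":[0,0,0],"claw":-1},{"slide":[0,0,0],"angular":[0,0,0],"claw":-1}]'
python3 -c "
from h import *
err(w(BIN,[[.04,0,.0843]])[0],lean(BIN,0))"
```

```text
t: 8.4
tcp_pos: [0.5403, 0.1757, 0.1261]
tool_rot: [0.754, 0.657, 0.001, 0.001]
force: [4.5, -0.5, -3.2]
finger_gap: 0.133
gripper_force: 49.2
err tool cm [ 0.04 -0.34  4.18] ang [ 0.003 -0.001 -0.002] q [0.12 0.59 1.67 0.   0.87 0.26] t 8.4 gap 0.133 gf 49.2 F [ 4.5 -0.5 -3.2]
```

```bash
python3 -m creep '[{"slide":[0,0.1,0.3],"angular":[0,0,0],"claw":-1},{"slide":[0,0.1,0.5],"angular":[0,0,0],"claw":-1},{"slide":[0,0,0.7],"angular":[0,0,0],"claw":-1},{"slide":[0,0,0.7],"angular":[0,0,0],"claw":-1},{"slide":[0,0,0.6],"angular":[0,0,0],"claw":-1},{"slide":[0,0,0.4],"angular":[0,0,0],"claw":-1},{"slide":[0,0,0.2],"angular":[0,0,0],"claw":-1},{"slide":[0,0,0],"angular":[0,0,0],"claw":-1}]'
python3 -m creep '[{"slide":[0,0,0.15],"angular":[0,0,0],"claw":-1},{"slide":[0,0,0.15],"angular":[0,0,0],"claw":-1},{"slide":[0,0,0.15],"angular":[0,0,0],"claw":-1},{"slide":[0,0,0],"angular":[0,0,0],"claw":-1}]'
python3 -c "
from h import *
err(w(BIN,[[.04,0,.0843]])[0],lean(BIN,0))"
```

```text
t: 9.07
tcp_pos: [0.5413, 0.1757, 0.0923]
tool_rot: [0.754, 0.657, 0.001, 0.0]
force: [0.8, -0.8, -1.7]
finger_gap: 0.132
gripper_force: 49.1
t: 9.4
tcp_pos: [0.542, 0.1757, 0.0886]
tool_rot: [0.754, 0.657, 0.001, 0.001]
force: [-0.8, -0.5, -0.9]
finger_gap: 0.127
gripper_force: 49.1
err tool cm [ 0.02 -0.49  0.42] ang [ 0.003 -0.001 -0.002] q [0.12 0.65 1.69 0.   0.79 0.25] t 9.4 gap 0.127 gf 49.1 F [-0.8 -0.5 -0.9]
```

```bash
python3 -m creep '[{"slide":[0,-0.1,0.15],"angular":[0,0,0],"claw":-1},{"slide":[0,0,0.15],"angular":[0,0,0],"claw":-1},{"slide":[0,0,0],"angular":[0,0,0],"claw":-1}]' | head -4
python3 -m creep '[{"slide":[0,0,0.1],"angular":[0,0,0],"claw":-1},{"slide":[0,0,0.1],"angular":[0,0,0],"claw":-1},{"slide":[0,0,0],"angular":[0,0,0],"claw":-1}]' | head -4
python3 -c "
from h import *
err(w(BIN,[[.04,0,.0843]])[0],lean(BIN,0))"
```

```text
t: 9.65
tcp_pos: [0.5416, 0.1761, 0.0868]
tool_rot: [0.754, 0.657, 0.002, 0.001]
force: [-1.0, 2.0, 4.5]
t: 9.9
tcp_pos: [0.5418, 0.1761, 0.0867]
tool_rot: [0.754, 0.657, 0.002, 0.001]
force: [-3.7, 0.5, 18.2]
err tool cm [-0.02 -0.47  0.24] ang [ 0.005 -0.002 -0.002] q [0.12 0.66 1.69 0.   0.79 0.26] t 9.9 gap 0.134 gf 51.8 F [-3.7  0.5 18.2]
```

Floor contact at 18 N. Relaxing, releasing and retreating straight up.

```bash
python3 -m creep '[{"slide":[0,0,-0.2],"angular":[0,0,0],"claw":-1},{"slide":[0,0,0],"angular":[0,0,0],"claw":-0.3},{"slide":[0,0,0],"angular":[0,0,0],"claw":-0.2},{"slide":[0,0,0],"angular":[0,0,0],"claw":-0.1},{"slide":[0,0,0],"angular":[0,0,0],"claw":0},{"slide":[0,0,0],"angular":[0,0,0],"claw":0},{"slide":[0,0,-0.5],"angular":[0,0,0],"claw":0},{"slide":[0,0,-1],"angular":[0,0,0],"claw":0},{"slide":[0,0,-2],"angular":[0,0,0],"claw":0},{"slide":[0,0,-3],"angular":[0,0,0],"claw":0}]'
python3 -m creep '[{"slide":[0,0,-3.5],"angular":[0,0,0],"claw":0},{"slide":[0,0,-3],"angular":[0,0,0],"claw":0},{"slide":[0,0,-2],"angular":[0,0,0],"claw":0},{"slide":[0,0,0],"angular":[0,0,0],"claw":0}]' |head -2
python3 -c "
from h import *
R=lean(ST,np.radians(35));p=stand_tcp(.075,-.0825,.08);print(p,manip.sense()['q'])
plan(p,R,20);plan(p,R,30)"
```

```text
t: 10.73
tcp_pos: [0.5392, 0.1755, 0.1499]
tool_rot: [0.754, 0.657, -0.001, -0.001]
force: [-0.1, -0.7, -0.3]
finger_gap: 0.497
gripper_force: 0.0
t: 11.07
tcp_pos: [0.5439, 0.1762, 0.2419]
[ 0.4928301  -0.29714313  0.14763975] [1.17633558e-01 4.37242439e-01 1.56792031e+00 6.60964527e-04
 1.12130249e+00 2.55142530e-01]
N 20 slide cm [-2.39, -0.36, 0.35] ang [-0.0296, 0.0037, -0.0122] deg/row 1.85
[[0.54, 0.15, 0.24], [0.52, 0.06, 0.22], [0.5, -0.04, 0.2], [0.49, -0.13, 0.18], [0.49, -0.23, 0.16]]
N 30 slide cm [-1.59, -0.24, 0.23] ang [-0.0198, 0.0025, -0.0082] deg/row 1.23
[[0.54, 0.16, 0.24], [0.52, 0.1, 0.23], [0.51, 0.04, 0.22], [0.5, -0.03, 0.2], [0.49, -0.09, 0.19], [0.49, -0.15, 0.18], [0.49, -0.22, 0.16], [0.49, -0.28, 0.15]]
```

```bash
python3 -m creep '[{"slide":[-2.39,-0.36,0.35],"angular":[-0.0296,0.0037,-0.0122],"claw":0},{"slide":[-2.39,-0.36,0.35],"angular":[-0.0296,0.0037,-0.0122],"claw":0},{"slide":[-2.39,-0.36,0.35],"angular":[-0.0296,0.0037,-0.0122],"claw":0},{"slide":[-2.39,-0.36,0.35],"angular":[-0.0296,0.0037,-0.0122],"claw":0},{"slide":[-2.39,-0.36,0.35],"angular":[-0.0296,0.0037,-0.0122],"claw":0},{"slide":[-2.39,-0.36,0.35],"angular":[-0.0296,0.0037,-0.0122],"claw":0},{"slide":[-2.39,-0.36,0.35],"angular":[-0.0296,0.0037,-0.0122],"claw":0},{"slide":[-2.39,-0.36,0.35],"angular":[-0.0296,0.0037,-0.0122],"claw":0},{"slide":[-2.39,-0.36,0.35],"angular":[-0.0296,0.0037,-0.0122],"claw":0},{"slide":[-2.39,-0.36,0.35],"angular":[-0.0296,0.0037,-0.0122],"claw":0}]' | head -2
python3 -c "
from h import *
err(stand_tcp(.075,-.0825,.08),lean(ST,np.radians(35)));plan(stand_tcp(.075,-.0825,.08),lean(ST,np.radians(35)),10)
s,t=viewer.snapshot('side'),viewer.snapshot('top')
cv2.imwrite('pics/mid_s.png',s);cv2.imwrite('pics/mid_t.png',t)
cv2.imwrite('pics/mid.png',np.hstack([cv2.resize(s[165:265,160:240],(400,500),interpolation=2),cv2.resize(t[155:255,155:235],(400,500),interpolation=2)]))"
```

```text
t: 11.9
tcp_pos: [0.4897, -0.06, 0.1931]
err tool cm [-23.79  -0.66   4.08] ang [-0.307  0.039 -0.122] q [-0.44  0.33  2.01  0.27  0.55 -0.63] t 11.9 gap 0.5 gf 0.0 F [0.4 0.2 0.7]
N 10 slide cm [-2.38, -0.27, 0.34] ang [-0.0307, 0.0039, -0.0122] deg/row 1.91
[[0.49, -0.08, 0.19], [0.49, -0.18, 0.17], [0.49, -0.27, 0.15]]
```

View pics/mid.png

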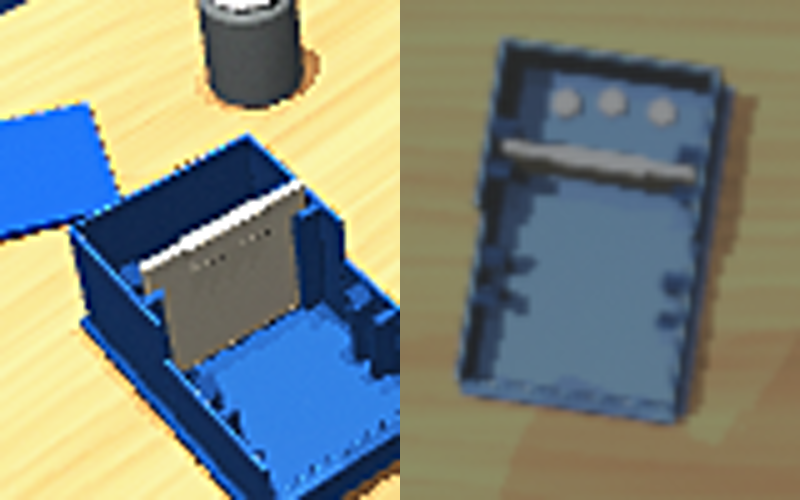

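Both crops show the tall divider standing upright in the rear grooves: top edge at (502,147)–(692,172) in the top crop, bottom on the floor. Front groove ribs are at about (515,285) and (672,303). Continuing to the low divider.

```bash
python3 -m creep '[{"slide":[-2.38,-0.27,0.34],"angular":[-0.0307,0.0039,-0.0122],"claw":0},{"slide":[-2.38,-0.27,0.34],"angular":[-0.0307,0.0039,-0.0122],"claw":0},{"slide":[-2.38,-0.27,0.34],"angular":[-0.0307,0.0039,-0.0122],"claw":0},{"slide":[-2.38,-0.27,0.34],"angular":[-0.0307,0.0039,-0.0122],"claw":0},{"slide":[-2.38,-0.27,0.34],"angular":[-0.0307,0.0039,-0.0122],"claw":0},{"slide":[-2.38,-0.27,0.34],"angular":[-0.0307,0.0039,-0.0122],"claw":0},{"slide":[-2.38,-0.27,0.34],"angular":[-0.0307,0.0039,-0.0122],"claw":0},{"slide":[-2.38,-0.27,0.34],"angular":[-0.0307,0.0039,-0.0122],"claw":0},{"slide":[-2.38,-0.27,0.34],"angular":[-0.0307,0.0039,-0.0122],"claw":0},{"slide":[0,0,0],"angular":[0,0,0],"claw":0}]' | head -2
python3 -c "
from h import *
err(stand_tcp(.075,-.0825,.08),lean(ST,np.radians(35)))
# low plate's top edge in the first picture: fit of the plate's contour ends
k=lambda a:np.array(a)/5+[155-80,155]-.5
P=onz('top',k([[502,147],[692,172]]),.114);print(P.mean(0),np.degrees(np.arctan2(*(P[0]-P[1])[[1,0]])), 'plan rear',w(BIN,[[.04,0,.114]]))
Q=onz('top',k([[515,285],[672,303]]),.067);print(Q.mean(0),'plan front',w(BIN,[[-.04,0,.067]]))"
```

```text
t: 12.83
tcp_pos: [0.49, -0.2781, 0.1515]
err tool cm [-1.92 -0.13  0.37] ang [-0.031  0.009 -0.016] q [-0.99  0.52  2.    1.05  0.59 -1.97] t 12.83 gap 0.501 gf 0.0 F [ 0.6 -0.8 -0.1]
[0.54205175 0.17574174 0.114     ] 83.02929515395478 plan rear [[0.53712991 0.17657138 0.114     ]]
[0.46038405 0.18090941 0.067     ] plan front [[0.45787009 0.18742862 0.067     ]]
```

```bash
sed -i 's/^BIN=(\[.4975,.182,0\]/BIN=([.5008,.182,0]/' h.py
python3 -m creep '[{"slide":[-0.6,-0.1,0.1],"angular":[-0.015,0.0045,-0.008],"claw":0},{"slide":[-0.6,-0.05,0.2],"angular":[-0.015,0.0045,-0.008],"claw":0},{"slide":[-0.6,0,0.6],"angular":[0,0,0],"claw":0},{"slide":[-0.1,0,1],"angular":[0,0,0],"claw":0},{"slide":[0,0,1],"angular":[0,0,0],"claw":0},{"slide":[0,0,1],"angular":[0,0,0],"claw":0},{"slide":[0,0,0.6],"angular":[0,0,0],"claw":0},{"slide":[0,0,0],"angular":[0,0,0],"claw":0},{"slide":[0,0,0],"angular":[0,0,0],"claw":0}]' | head -4
python3 -c "
from h import *
err(stand_tcp(.075,-.0825,0),lean(ST,np.radians(35)))"
```

```text
t: 13.58
tcp_pos: [0.516, -0.2876, 0.1139]
tool_rot: [0.633, 0.714, 0.225, 0.197]
force: [0.4, 0.6, -0.0]
err tool cm [-0.71 -0.03  3.85] ang [-0.003 -0.007  0.003] q [-0.97  0.63  1.97  1.19  0.58 -2.12] t 13.58 gap 0.502 gf 0.0 F [ 0.4  0.6 -0. ]
```

```bash
python3 -m creep '[{"slide":[-0.4,0,0.4],"angular":[0,0,0],"claw":0},{"slide":[-0.3,0,0.8],"angular":[0,0,0],"claw":0},{"slide":[0,0,0.8],"angular":[0,0,0],"claw":0},{"slide":[0,0,0.8],"angular":[0,0,0],"claw":0},{"slide":[0,0,0.5],"angular":[0,0,0],"claw":0},{"slide":[0,0,0.35],"angular":[0,0,0],"claw":0},{"slide":[0,0,0],"angular":[0,0,0],"claw":0},{"slide":[0,0,0],"angular":[0,0,0],"claw":0}]' | head -4
python3 -c "
from h import *
err(stand_tcp(.075,-.0825,0),lean(ST,np.radians(35)))"
```

```text
t: 14.25
tcp_pos: [0.5372, -0.2926, 0.084]
tool_rot: [0.633, 0.714, 0.225, 0.197]
force: [0.4, -0.7, 0.6]
err tool cm [0.06 0.   0.23] ang [-0.002 -0.006  0.003] q [-0.94  0.7   1.93  1.26  0.55 -2.18] t 14.25 gap 0.499 gf 0.0 F [ 0.4 -0.7  0.6]
```

```bash
python3 -m creep '[{"slide":[0,0,0],"angular":[0,0,0],"claw":-1},{"slide":[0,0,0],"angular":[0,0,0],"claw":-1},{"slide":[0,0,0],"angular":[0,0,0],"claw":-1},{"slide":[0,0,0],"angular":[0,0,0],"claw":-1},{"slide":[0,0,0],"angular":[0,0,0],"claw":-1},{"slide":[0,0,0],"angular":[0,0,0],"claw":-1}]' 50
python3 -m creep '[{"slide":[0,0,-0.4],"angular":[0,0,0],"claw":-1},{"slide":[0,0,-0.8],"angular":[0,0,0],"claw":-1},{"slide":[0,0,-1.3],"angular":[0,0,0],"claw":-1},{"slide":[0,0,-1.7],"angular":[0,0,0],"claw":-1},{"slide":[0,0,-1.7],"angular":[0,0,0],"claw":-1},{"slide":[0,0,-1.7],"angular":[0,0,0],"claw":-1},{"slide":[0,0,-1.4],"angular":[0,0,0],"claw":-1},{"slide":[0,0,-1],"angular":[0,0,0],"claw":-1},{"slide":[0,0,0],"angular":[0,0,0],"claw":-1}]'
python3 -c "
from h import *
p=w(BIN,[[-.04,0,.20]])[0]
err(p,lean(BIN,0));plan(p,lean(BIN,0),20)"
```

```text
t: 14.75
tcp_pos: [0.539, -0.293, 0.0863]
tool_rot: [0.633, 0.713, 0.227, 0.199]
force: [4.3, 2.1, 4.8]
finger_gap: 0.125
gripper_force: 49.5
t: 15.5
tcp_pos: [0.4797, -0.3008, 0.1677]
tool_rot: [0.633, 0.713, 0.224, 0.199]
force: [-1.2, -0.4, -0.1]
finger_gap: 0.128
gripper_force: 49.7
err tool cm [48.7   5.07 -0.37] ang [ 0.606 -0.078  0.247] q [-1.05  0.5   1.98  1.01  0.67 -1.99] t 15.5 gap 0.128 gf 49.7 F [-1.2 -0.4 -0.1]
N 20 slide cm [2.45, -0.07, -0.16] ang [0.0303, -0.0039, 0.0123] deg/row 1.89
[[0.48, -0.28, 0.17], [0.46, -0.18, 0.17], [0.45, -0.08, 0.18], [0.45, 0.02, 0.19], [0.45, 0.11, 0.19]]
```

```bash
python3 -m creep '[{"slide":[2.45,-0.07,-0.16],"angular":[0.0303,-0.0039,0.0123],"claw":-1},{"slide":[2.45,-0.07,-0.16],"angular":[0.0303,-0.0039,0.0123],"claw":-1},{"slide":[2.45,-0.07,-0.16],"angular":[0.0303,-0.0039,0.0123],"claw":-1},{"slide":[2.45,-0.07,-0.16],"angular":[0.0303,-0.0039,0.0123],"claw":-1},{"slide":[2.45,-0.07,-0.16],"angular":[0.0303,-0.0039,0.0123],"claw":-1},{"slide":[2.45,-0.07,-0.16],"angular":[0.0303,-0.0039,0.0123],"claw":-1},{"slide":[2.45,-0.07,-0.16],"angular":[0.0303,-0.0039,0.0123],"claw":-1},{"slide":[2.45,-0.07,-0.16],"angular":[0.0303,-0.0039,0.0123],"claw":-1},{"slide":[2.45,-0.07,-0.16],"angular":[0.0303,-0.0039,0.0123],"claw":-1},{"slide":[2.45,-0.07,-0.16],"angular":[0.0303,-0.0039,0.0123],"claw":-1}]' | head -2
python3 -m creep '[{"slide":[2.45,-0.07,-0.16],"angular":[0.0303,-0.0039,0.0123],"claw":-1},{"slide":[2.45,-0.07,-0.16],"angular":[0.0303,-0.0039,0.0123],"claw":-1},{"slide":[2.45,-0.07,-0.16],"angular":[0.0303,-0.0039,0.0123],"claw":-1},{"slide":[2.45,-0.07,-0.16],"angular":[0.0303,-0.0039,0.0123],"claw":-1},{"slide":[2.45,-0.07,-0.16],"angular":[0.0303,-0.0039,0.0123],"claw":-1},{"slide":[2.45,-0.07,-0.16],"angular":[0.0303,-0.0039,0.0123],"claw":-1},{"slide":[2.45,-0.07,-0.16],"angular":[0.0303,-0.0039,0.0123],"claw":-1},{"slide":[2.45,-0.07,-0.16],"angular":[0.0303,-0.0039,0.0123],"claw":-1},{"slide":[2.45,-0.07,-0.16],"angular":[0.0303,-0.0039,0.0123],"claw":-1},{"slide":[2.45,-0.07,-0.16],"angular":[0.0303,-0.0039,0.0123],"claw":-1}]' | head -2
python3 -m creep '[{"slide":[0,0,0],"angular":[0,0,0],"claw":-1},{"slide":[0,0,0],"angular":[0,0,0],"claw":-1}]' | head -2
python3 -c "
from h import *
err(w(BIN,[[-.04,0,.2]])[0],lean(BIN,0))
s,t=viewer.snapshot('side'),viewer.snapshot('top')
cv2.imwrite('pics/l2_s.png',s);cv2.imwrite('pics/l2_t.png',t)
cv2.imwrite('pics/l2.png',np.hstack([cv2.resize(s[160:280,165:255],(450,600),interpolation=2),cv2.resize(t[150:258,180:239],(328,600),interpolation=2)]))"
```

```text
t: 16.33
tcp_pos: [0.4509, -0.0553, 0.1806]
t: 17.17
tcp_pos: [0.4572, 0.1895, 0.199]
t: 17.33
tcp_pos: [0.4579, 0.189, 0.1988]
err tool cm [-0.11  0.35 -0.12] ang [-0.002 -0.002  0.005] q [0.16 0.4  1.79 0.   0.95 0.29] t 17.33 gap 0.132 gf 49.7 F [ 0.1 -0.9 -0.3]
```

View pics/l2.png

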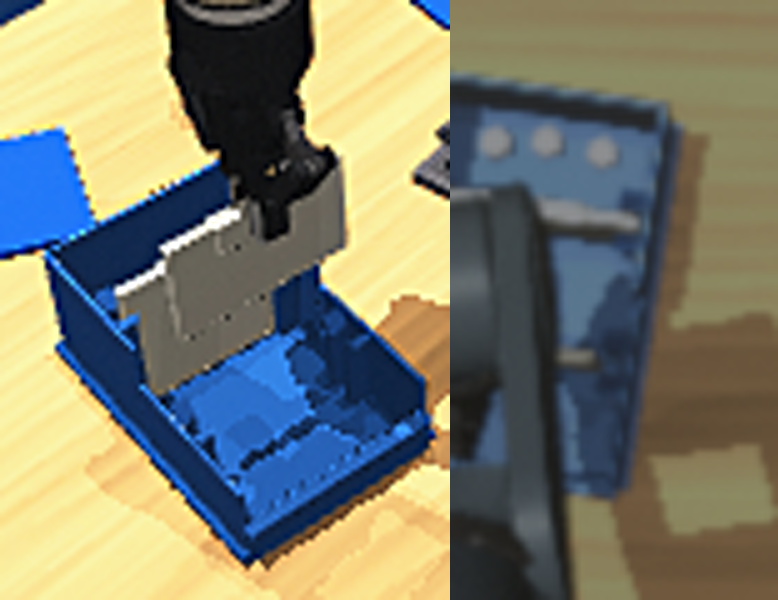

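The side crop shows the low plate held upright: corners (162,250), (340,160), (180,338), (345,248). In the top crop its right end is at (600,358). The tall divider is undisturbed behind it.

Run:
```python
from h import *
st=manip.sense();R=Ro.from_quat(st["tool_rot"]).as_matrix();T=st["tcp_pos"]
m=np.array([[162,250],[340,160],[180,338],[345,248]])/5+[165,160]-.5
o,d=ray("side",m);oo=(o-T)@R;dd=d@R
print(np.round(oo+dd*((-.004-oo[1])/dd[:,1])[:,None],4).tolist())
L=np.array([[-.061,0,-.0297]]);print(proj("top",L@R.T+T),[180+150/5.56-.5,150+358/5.56-.5])
```

```text
[[0.0694, -0.004, -0.03], [-0.0523, -0.004, -0.0253], [0.0672, -0.004, 0.0436], [-0.0518, -0.004, 0.0471]]
[[206.24051387 213.78679077]] [206.47841726618705, 213.8884892086331]
```

Run:
```python
from h import *
t=cv2.imread("pics/l2_t.png").max(2);print(t[211:218,196:214])
s=cv2.imread("pics/l2_s.png")
h=cv2.cvtColor(s,cv2.COLOR_BGR2HSV)[...,1]
for y in (205,210,215,220): print(y,'left',h[y,194:204],'right',h[y,228:240])
st=manip.sense();R=Ro.from_quat(st["tool_rot"]).as_matrix();T=st["tcp_pos"]
L=np.array([[.061,.004,-.0297],[-.061,-.004,-.0297],[.061,-.004,.0453],[-.061,-.004,.0453],[.061,-.004,-.0297]]);print(proj("side",L@R.T+T))
```

```text
[[ 35  36  39  73 116 133 125  98  82  82  84  72  62  62  62  64  66  66]
 [ 34  35  39  69 103 111 102  77  72  76  75  68  60  59  60  63  64  59]
 [ 34  34  40  68 100 106 104 102  99  87  72  76  61  54  58  66  66  55]
 [ 34  32  41  74 106 113 114 113 104  84  61  73  72  66  64  72  80  60]
 [ 35  30  35  53  72  76  79  81  76  64  51  66  78  78  70  75  85  63]
 [ 34  30  36  51  65  70  65  60  60  55  55  70  85  84  73  76  86  68]
 [ 35  32  37  56  75  86  86  84  84  82  75  66  71  73  67  68  73  67]]
205 left [199 202 199 195 199 211 211 240 255 120] right [ 35  33  31  31  28   8 126 101 101  97  93  95]
210 left [201 211 247  18   0  50  46  42  34  38] right [ 30  26  14  13 111  86  88  96 103 105 105 102]
215 left [ 0  0 42 42 28 39 38 35 37 36] right [255 141 104 111 104 102 102  99  89  92 104 104]
220 left [35 36 35 33 37 36 38 37 39 37] right [192 199 215 246 248  82  96  80  81  82  95 106]
[[197.8940531  206.61206683]
 [234.81697061 189.08226188]
 [202.35369744 226.46931138]
 [235.86949832 207.31209101]
 [199.48508881 208.19138786]]
```

```bash
python3 -m creep '[{"slide":[-0.25,0.2,0.3],"angular":[0,0,0.003],"claw":-1},{"slide":[-0.25,0.15,0.6],"angular":[0,0,0.002],"claw":-1},{"slide":[0,0,1],"angular":[0,0,0],"claw":-1},{"slide":[0,0,1.2],"angular":[0,0,0],"claw":-1},{"slide":[0,0,1.2],"angular":[0,0,0],"claw":-1},{"slide":[0,0,1],"angular":[0,0,0],"claw":-1},{"slide":[0,0,0.8],"angular":[0,0,0],"claw":-1},{"slide":[0,0,0.5],"angular":[0,0,0],"claw":-1},{"slide":[0,0,0],"angular":[0,0,0],"claw":-1},{"slide":[0,0,0],"angular":[0,0,0],"claw":-1}]' |head -4
python3 -c "
from h import *
err(w(BIN,[[-.04,-.004,.1295]])[0],lean(BIN,0))
t=viewer.snapshot('top');cv2.imwrite('pics/l3_t.png',t)
st=manip.sense();R=Ro.from_quat(st['tool_rot']).as_matrix();T=st['tcp_pos']
print(proj('top',np.array([[-.061,0,-.0297]])@R.T+T));print(t.max(2)[212:221,196:216])
s=viewer.snapshot('side');cv2.imwrite('pics/l3_s.png',s)
L=np.array([[.061,-.004,-.0297],[-.061,-.004,-.0297],[.061,-.004,.0453],[-.061,-.004,.0453]]);print(proj('side',L@R.T+T))
h=cv2.cvtColor(s,cv2.COLOR_BGR2HSV)[...,1]
for y in range(214,240,4): print(y,'left',h[y,192:206],'right',h[y,228:240])
"
```

```text
t: 18.27
tcp_pos: [0.4607, 0.1822, 0.1334]
tool_rot: [0.755, 0.656, 0.0, -0.001]
force: [1.1, 0.3, -0.3]
err tool cm [ 0.12 -0.02  0.4 ] ang [-0.002 -0.002 -0.004] q [0.15 0.51 1.85 0.   0.79 0.29] t 18.27 gap 0.131 gf 49.7 F [ 1.1  0.3 -0.3]
[[209.5031688  213.99754337]]
[[ 67  67  66  58  35  34  36  34  49  69  72  67  61  59  60  63  65  57
   69  81]
 [ 67  67  67  57  35  33  36  44  73  98  97  83  71  54  58  66  66  55
   72  80]
 [ 67  67  67  57  34  32  35  55  89 110 110 106  92  52  51  70  80  60
   78  80]
 [ 67  67  67  59  35  31  32  47  69  85  96 105 101  57  47  73  86  63
   77  78]
 [ 68  67  67  59  36  31  32  44  62  62  65  71  73  51  48  73  86  67
   83  81]
 [ 68  67  66  59  36  30  32  56  81  83  74  56  53  53  56  67  73  67
   84  87]
 [ 67  67  68  60  37  31  31  55  80  81  71  54  51  53  59  65  63  69
   83  95]
 [ 67  67  67  60  38  32  31  52  77  76  64  58  55  57  64  67  55  68
   82  97]
 [ 68  67  67  60  41  31  30  49  72  77  70  67  66  66  78  82  55  72
   80 100]]
[[202.3331506  222.32803271]
 [236.05107272 203.51292878]
 [2
[... 188 characters left out ...]
[40 38 34 36 31 31 36 36 35 34 35 34 35 35] right [ 39  37  38  35  38  33  33   9 138  88  77  80]
222 left [69 57 35 35 33 35 33 36 41 38  0  2  0  0] right [ 40  37  39  38  43  48  54 146  85  99  97  85]
226 left [131  52  42  38  36  35  36  36  34  39  35  35  32  34] right [ 36 233 224 214 201 198 205 192 203 224 244 221]
230 left [215  64  48  40  36  33  36  35  38  39  32  38  38  36] right [201 201 190 196 200 198 203 200 200 202 196 199]
234 left [210 202  11  43  36  33  38  35  37  42  34  34  43  38] right [200 198 191 206 203 195 202 195 204 198 202 189]
238 left [205 211 205  85  87  71 105 206 209 212 205  53  62  59] right [204 198 198 198 199 200 202 201 199 195 199 190]
```

```bash
python3 -m creep '[{"slide":[0.1,0,0.3],"angular":[0,0,0],"claw":-1},{"slide":[0.1,0,0.5],"angular":[0,0,0],"claw":-1},{"slide":[0,0,0.6],"angular":[0,0,0],"claw":-1},{"slide":[0,0,0.6],"angular":[0,0,0],"claw":-1},{"slide":[0,0,0.6],"angular":[0,0,0],"claw":-1},{"slide":[0,0,0.6],"angular":[0,0,0],"claw":-1},{"slide":[0,0,0.4],"angular":[0,0,0],"claw":-1},{"slide":[0,0,0],"angular":[0,0,0],"claw":-1}]'
python3 -c "
from h import *
err(w(BIN,[[-.04,-.002,.0495]])[0],lean(BIN,0))"
```

```text
t: 19.03
tcp_pos: [0.4614, 0.1845, 0.0967]
tool_rot: [0.754, 0.656, 0.0, -0.001]
force: [2.1, -0.4, -2.1]
finger_gap: 0.13
gripper_force: 49.6
err tool cm [ 0.08 -0.05  4.72] ang [-0.001 -0.002 -0.003] q [0.15 0.58 1.87 0.   0.7  0.29] t 19.03 gap 0.13 gf 49.6 F [ 2.1 -0.4 -2.1]
```

```bash
python3 -m creep '[{"slide":[0,0.1,0.3],"angular":[0,0,0],"claw":-1},{"slide":[0,0,0.6],"angular":[0,0,0],"claw":-1},{"slide":[0,0,0.7],"angular":[0,0,0],"claw":-1},{"slide":[0,0,0.7],"angular":[0,0,0],"claw":-1},{"slide":[0,0,0.7],"angular":[0,0,0],"claw":-1},{"slide":[0,0,0.5],"angular":[0,0,0],"claw":-1},{"slide":[0,0,0.3],"angular":[0,0,0],"claw":-1},{"slide":[0,0,0],"angular":[0,0,0],"claw":-1}]'
python3 -m creep '[{"slide":[0,0,0.15],"angular":[0,0,0],"claw":-1},{"slide":[0,0,0.15],"angular":[0,0,0],"claw":-1},{"slide":[0,0,0.15],"angular":[0,0,0],"claw":-1},{"slide":[0,0,0],"angular":[0,0,0],"claw":-1}]'
python3 -c "
from h import *
err(w(BIN,[[-.04,-.002,.0495]])[0],lean(BIN,0))"
```

```text
t: 19.7
tcp_pos: [0.4617, 0.1845, 0.0588]
tool_rot: [0.755, 0.656, 0.0, -0.001]
force: [0.9, -0.2, -1.7]
finger_gap: 0.127
gripper_force: 49.7
t: 20.03
tcp_pos: [0.4618, 0.1846, 0.055]
tool_rot: [0.755, 0.656, 0.0, -0.001]
force: [1.1, -0.8, -0.2]
finger_gap: 0.129
gripper_force: 49.7
err tool cm [ 0.07 -0.1   0.55] ang [-0.001 -0.002 -0.003] q [0.15 0.66 1.89 0.   0.6  0.29] t 20.03 gap 0.129 gf 49.7 F [ 1.1 -0.8 -0.2]
```

```bash
python3 -m creep '[{"slide":[0,0,0.15],"angular":[0,0,0],"claw":-1},{"slide":[0,0,0.15],"angular":[0,0,0],"claw":-1},{"slide":[0,0,0],"angular":[0,0,0],"claw":-1}]' | head -4
python3 -m creep '[{"slide":[0,0,0.1],"angular":[0,0,0],"claw":-1},{"slide":[0,0,0.1],"angular":[0,0,0],"claw":-1},{"slide":[0,0,0],"angular":[0,0,0],"claw":-1}]' | head -4
```

```text
t: 20.28
tcp_pos: [0.462, 0.1845, 0.0543]
tool_rot: [0.755, 0.656, 0.001, -0.001]
force: [-2.0, -1.5, 17.4]
t: 20.53
tcp_pos: [0.4621, 0.1845, 0.0542]
tool_rot: [0.754, 0.656, 0.001, -0.0]
force: [-4.5, -3.8, 35.8]
```

Firm contact at TCP z 0.054. That matches the floor: I gripped 2.3 mm high, plus the same 2.4 mm offset seen on the tall one. Releasing and checking.

```bash
python3 -m creep '[{"slide":[0,0,-0.3],"angular":[0,0,0],"claw":-1},{"slide":[0,0,0],"angular":[0,0,0],"claw":-0.4},{"slide":[0,0,0],"angular":[0,0,0],"claw":-0.2},{"slide":[0,0,0],"angular":[0,0,0],"claw":-0.1},{"slide":[0,0,0],"angular":[0,0,0],"claw":0},{"slide":[0,0,0],"angular":[0,0,0],"claw":0},{"slide":[0,0,-0.5],"angular":[0,0,0],"claw":0},{"slide":[0,0,-1],"angular":[0,0,0],"claw":0},{"slide":[0,0,-2],"angular":[0,0,0],"claw":0},{"slide":[0,0,-3],"angular":[0,0,0],"claw":0}]' | head -4
python3 -m creep '[{"slide":[0,0,-3],"angular":[0,0,0],"claw":0},{"slide":[0,0,-3],"angular":[0,0,0],"claw":0},{"slide":[0,0,-3],"angular":[0,0,0],"claw":0},{"slide":[-3,0,-1],"angular":[0,0,0],"claw":0},{"slide":[-4,0,0],"angular":[0,0,0],"claw":0},{"slide":[-4,0,0],"angular":[0,0,0],"claw":0},{"slide":[-4,0,0],"angular":[0,0,0],"claw":0},{"slide":[-4,0,0],"angular":[0,0,0],"claw":0},{"slide":[-3,0,0],"angular":[0,0,0],"claw":0},{"slide":[0,0,0],"angular":[0,0,0],"claw":0}]' | head -4
python3 -c "
from h import *
s,t=viewer.snapshot('side'),viewer.snapshot('top')
cv2.imwrite('pics/end.png',np.hstack([cv2.resize(s[165:275,160:250],(450,550),interpolation=2),cv2.resize(t[155:255,160:224],(350,550),interpolation=2)]))"
```

```text
t: 21.37
tcp_pos: [0.4603, 0.1841, 0.1176]
tool_rot: [0.755, 0.656, -0.002, -0.003]
force: [1.0, -0.1, 0.2]
t: 22.2
tcp_pos: [0.4316, -0.0383, 0.2186]
tool_rot: [0.756, 0.654, 0.0, 0.0]
force: [-0.1, 0.8, -0.0]
```

View pics/end.png

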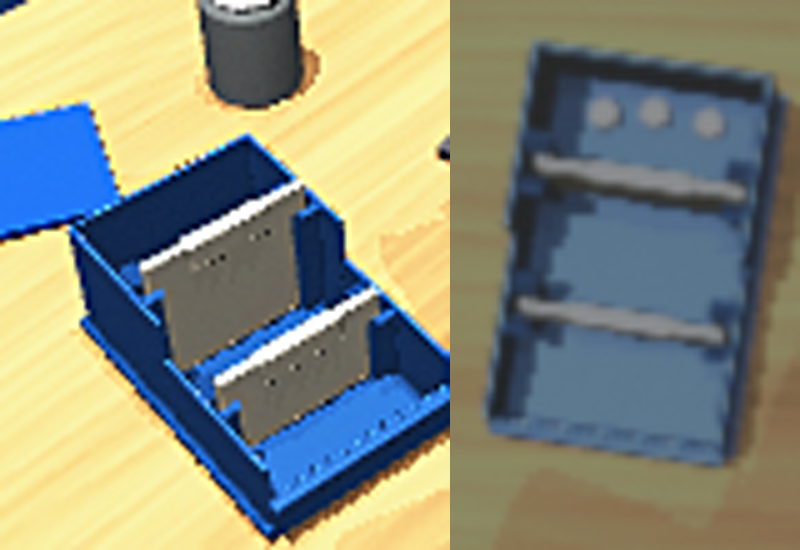

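Both crops show both dividers upright in their grooves, with the robot clear: tall at (140,265)–(305,185), low at (215,380)–(380,290) in the side view. I'll check the heights of the top edges quickly.

Run:
```python
from h import *
sc=lambda a:np.array(a)/5+[160,165]-.5
tc=lambda a:(np.array(a)-[450,0])/[350/64,5.5]+[160,155]-.5
for n,a,b,H in (("tall",[[143,263],[303,183]],[[535,160],[745,190]],.114),("low",[[217,378],[379,288]],[[518,301],[724,332]],.079)):
    o1,d1=ray("side",[sc(a).mean(0)]);o2,d2=ray("top",[tc(b).mean(0)])
    k=np.linalg.lstsq(np.c_[d1[0],-d2[0]],o2-o1,rcond=None)[0];x=o1+d1[0]*k[0];y=o2+d2[0]*k[1]
    print(n,np.round((x+y)/2,4),"gap",np.linalg.norm(x-y),"expect z",H,w(BIN,[[.04 if n=="tall" else -.04,0,H]]))
```

```text
tall [0.5426 0.1749 0.1136] gap 0.0007416811826790571 expect z 0.114 [[0.54042991 0.17657138 0.114     ]]
low [0.4635 0.1874 0.0794] gap 0.00015959700125695196 expect z 0.079 [[0.46117009 0.18742862 0.079     ]]
```

Heights match full seating (113.6 mm against 114, and 79.4 mm against 79). Handing in.

```bash
python3 -c "
from station import ticket
print(ticket.sign_off())"
```

```text
the job is handed in; nothing more can be done
None
```

I lowered both dividers home and handed the job in after about 22 s of robot time: the tall one stands in the rear grooves and the low one in the front, each upright with its top edge within 0.5 mm of the fully seated height; I steered clear of the can, hammer and wrench but didn't re-measure them, and the hand-in gave no verdict.

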